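Pack the restored toy horse and close its storage tub

ROBOT

A 6-joint arm with a two-finger parallel gripper is mounted at the origin on the work surface. World frame = base frame: x ahead of the robot, y to its left, z up, the work surface at z = 0. Lengths are in m, angles in rad, forces in N, time in s.
With the tool pointing down it reaches from about 0.35 to 1 m from the base axis. Payload 7.1 kg.
Tool frame: the origin (TCP) lies between the finger pads; the fingertips stand 22 mm ahead of it and the grasp point (between the pads) lies 3 mm ahead of it; x points along the fingers, y is the direction in which the jaws open and shut, and the axes are right-handed (so a half turn about x gives the same grasp; the last joint's range is limited). The gripper opens to 85 mm and grips with 20 to 120 N. Pads are 22 mm wide; open, the fingers measure 114 mm over their backs; the gripper's body (76 mm by 85 mm) begins 54 mm behind the grasp point. The pads swing forward as they close: fully open they stand 13 mm farther back than shut.
Start: joints at [-0.019, 0.423, 1.63, -0, 1.089, -0.019], TCP at [0.625, 0, 0.253] pointing down, gripper open.
Joint ranges: [-3, 3], [-0.9, 2.11], [0.09, 2.58], [-1.31, 4.45], [0.11, 2.69], [-2.54, 2.54]. Speed limits (rad/s): [2.39, 2.39, 3.01, 3.14, 3.14, 3.14].

INTERFACE

Orientations are given as a rotation vector (axis times angle).
In Python, from rig import manip gives the robot as it stands. The module is installed in compiled form; this text tells all that it offers. Calls block until the motion is done:
- manip.move_to(position, orientation): joint-space move of the TCP to a pose.
- manip.servo_line(position, orientation=None, rate=0.15): straight line of the TCP; orientation=None keeps the orientation; rate is the mean speed in m/s.
- manip.set_joints(angles): joint-space move.
- manip.command_gripper(opening, f_grip=None): finger opening in m; f_grip is the grip in N (None keeps the last); returns when the fingers have stopped.
- manip.hold(seconds).
- manip.solve_ik(position, orientation): joint angles nearest the present ones, or None.
- manip.camera(name): name is "scene" or "side" or "wrist"; returns a dict with "image" (480x640x3 uint8, red, green, blue), "fx", "fy", "cx", "cy" (pixels), "cam_to_world" (4x4, takes a point from camera to world coordinates); the wrist camera has in their place "mount" (4x4, takes a point from camera to tool coordinates, whose origin is the TCP and whose axes are the tool frame's). Camera axes: x right, y down, z forward; pixel columns grow to the right and rows downward; lengths in m; the calibration is good to about 2 mm. A picture is of the moment at which its call begins: read the wrist's pose just before it. There is no depth.
A pose or a line that the arm cannot do raises manip.IKError and nothing moves.
- manip.sign_off(): hands the job in, once; it reports no verdict.
Readings, each from a call of its own:
- manip.get_time(): time.
- manip.get_joint_positions(): joint angles.
- manip.get_joint_vel(): joint speeds.
- manip.get_tau(): joint torques, N m.
- manip.get_position(): TCP position.
- manip.get_ee_rot(): TCP orientation.
- manip.get_contact_force(): force on the tool from outside, world axes, zero at the start.
- manip.get_torque(): the same for the moment, N m.
- manip.get_width(): finger opening in m.
Only numpy, scipy, OpenCV 4.12 (cv2) and the standard library are available. Lean on these libraries where they do the work, as an engineer would, in place of code of your own. Each camera call takes 0.05 s, during which the arm holds its last target. There are 200 camera calls.

TASK

Stand the little wooden horse inside the round storage tub, then take the lid from the sloping rack, turn it so that its tab lies over the ledge on the tub's side, and press it down until it has snapped under all four clips and sits fully home and level. Leave the tub standing upright on the bench, and do not disturb the bottle, the loupe or the jar.

Things in the scene. Friction and masses are not known exactly. Their poses are not given: they have to be found in the camera images.
- horse: Loose wooden toy horse, 0.12 kg, standing on the bench. Base plate 74 x 34 x 8 mm; trunk 60 mm long (x), 26 mm wide (y), from 20 to 42 mm above the underside: grip it across its width. The head at +x reaches 50 mm high. Origin: centre of the base's underside; x towards the head, z up.
- tub: Round white open storage tub, loose, 0.6 kg, standing on the bench. Outer diameter 140 mm, inner 132 mm, rim 74 mm high, floor 5 mm thick. Origin: centre of its underside; z up; +x towards its grip ledge. Four grey spring clips stand round the rim at 45, 135, 225 and 315 degrees from +x.
- tub_ledge (a point): Middle of the top face of the tub's grip ledge: a block 26 mm wide sticking out to 97 mm from the tub's axis, its top 65 mm above the bench. This point is 90 mm from the axis along the tub's +x.
- lid: Round white lid, 0.16 kg, loose, lying on the sloping rack. From below: plug of diameter 129 mm (bottom edge bevelled to 121), 18 mm high; flange of diameter 144 mm, 6 mm thick; bar handle on top; a tab 24 mm wide out to 98 mm from the axis at +x. Origin: centre of the plug's underside; z is its upward axis. Fully home, the flange rests on the rim and the origin is 56 mm above the tub's underside.
- lid_tab (a point): Point in the lid's tab, 90 mm from the lid's axis along the lid's +x, 21 mm above its origin.
- rack: Fixed plywood rack; its board, 170 x 170 mm, slopes up at 35 degrees along the rack's +x (away from the robot). The lid lies on it, tab up the slope, against two pins that rise 28 mm from the board's lower part. Origin: on the bench under the board's middle, where its face is 85 mm high; the lid's origin starts there, its axis leaning 35 degrees to the rack's -x.
- amber_bottle: Bystander: small amber glass bottle, diameter 48 mm, 85 mm tall. Origin: centre of underside.
- loupe: Bystander: black loupe, diameter 44 mm, 45 mm tall. Origin: centre of underside.
- jar: Bystander: glass jar with metal cap, diameter 60 mm, 60 mm tall. Origin: centre of underside.
- tub_clip (a point): Nose of the clip at 45 degrees, 70 mm from the tub's axis, 84 mm above its underside (all four are alike). Each clip is 18 mm wide, tops out 95 mm high, 81 mm from the axis at most, and springs outward up to 6 mm. The noses hold up a lid laid on them until it is pushed down with some 8 to 20 N in all; then they snap in over the edge of its flange.
- lid_handle (a point): Middle of the lid's bar handle, 40 mm above the lid's origin on its axis. The bar is 60 mm long (lid's x), 16 mm wide (lid's y: grip across it) and 32 mm tall (24 to 56 mm above the origin).
Mind the look-alikes: they are no part of the job. Leave any turquoise look-alike of the horse alone. Leave any pink look-alike of the lid alone.

How it is judged:
On the way, in this order (a step that is already met when the one before it is completed fails the run):
1. the horse stands upright on the tub's floor (horizontal distance between horse and tub below 0.03 m and z of horse in the frame of tub below 0.01 m and angle between horse's own z axis and vertical below 0.15 rad and contact force between the fingers and horse below 0.05 N), for 0.2 s.
2. the lid is pressed fully home and level, tab over ledge (z of lid in the frame of tub below 0.059 m and horizontal distance between lid and tub below 0.005 m and angle between lid's own z axis and vertical below 0.035 rad and horizontal distance between lid_tab and tub_ledge below 0.016 m), for 0.2 s.
At the end, for the whole second after the job is handed in: Horse upright (0.15 rad) on the tub floor, within 30 mm of its axis; lid origin 52 to 59 mm above the tub's underside and within 5 mm of its axis, level to 0.035 rad, tab point within 16 mm of the ledge point from above; tub upright (0.035 rad) on the bench; all at rest (all of step 2 and horizontal distance between horse and tub below 0.03 m and z of horse in the frame of tub below 0.01 m and angle between horse's own z axis and vertical below 0.15 rad and z of lid in the frame of tub above 0.052 m and angle between tub's own z axis and vertical below 0.035 rad and height (world z) of tub below 0.005 m and linear speed of each of tub, lid below 0.02 m/s); the robot touches nothing.
It fails at once if the bottle, the loupe or the jar is moved more than 30 mm (distance of any of amber_bottle, loupe, jar from where it was at the start of the episode above 0.03 m).
It also fails if it takes over 50 s, if anything falls off the work surface, if the arm or the gripper's body presses on something with over 40 N, if the wrist force passes 120 N, or if a joint passes its speed limit or range.

## Working session

There is one attempt and no reset: what is moved stays moved. The work goes in short steps, each a Python script; the robot and the scene stay as the last script left them, time stands still between calls to the robot, and variables do not carry over. Pictures are saved under pics/ and viewed, about 8 in all and at most 12, crops included, and the job is handed in when it is done.

```bash
mkdir -p pics
cat > h.py <<'E'
import numpy as np, cv2
from rig import manip
from scipy.spatial.transform import Rotation as R
def snap(name,fn=None):
    p=np.array(manip.get_position()); r=np.array(manip.get_ee_rot())
    c=manip.camera(name)
    if 'cam_to_world' in c: T=np.array(c['cam_to_world'])
    else:
        W=np.eye(4); W[:3,:3]=R.from_rotvec(r).as_matrix(); W[:3,3]=p; T=W@np.array(c['mount'])
    c['T']=T
    if fn: cv2.imwrite('pics/'+fn,cv2.cvtColor(c['image'],cv2.COLOR_RGB2BGR))
    np.savez('pics/'+(fn or name)+'.npz',T=T,K=[c['fx'],c['fy'],c['cx'],c['cy']],image=c['image'])
    return c
def load(fn):
    d=np.load('pics/'+fn+'.npz'); k=d['K']; return dict(image=d['image'],T=d['T'],fx=k[0],fy=k[1],cx=k[2],cy=k[3])
def ray(c,u,v,z):
    d=c['T'][:3,:3]@np.array([(u-c['cx'])/c['fx'],(v-c['cy'])/c['fy'],1]); o=c['T'][:3,3]
    return o+d*(z-o[2])/d[2]
def proj(c,P):
    P=np.atleast_2d(P); q=(P-c['T'][:3,3])@c['T'][:3,:3]
    return np.c_[q[:,0]/q[:,2]*c['fx']+c['cx'],q[:,1]/q[:,2]*c['fy']+c['cy']]
def rot(x,y):
    """tool rotvec from x (approach) and y (jaw) directions"""
    x=np.array(x,float);x/=np.linalg.norm(x);y=np.array(y,float);y-=x*(x@y);y/=np.linalg.norm(y)
    return R.from_matrix(np.c_[x,y,np.cross(x,y)]).as_rotvec()
E
python3 - <<'E'
from h import *
a=snap('scene','a.png');b=snap('side','b.png');c=snap('wrist','c.png')
for q in(a,b,c):print(np.round(q['T'],3).tolist(),q['fx'],q['cx'],q['cy'])
print(manip.get_ee_rot(),R.from_rotvec(manip.get_ee_rot()).as_matrix().round(2).tolist(),manip.get_time())
E
```

```text
[[0.806, 0.324, -0.496, 1.174], [0.592, -0.463, 0.66, -0.888], [-0.016, -0.825, -0.564, 0.83], [0.0, 0.0, 0.0, 1.0]] 592.2882743610621 310.13704504145045 240.25644936286196
[[-0.957, -0.172, 0.232, 0.304], [-0.288, 0.628, -0.723, 0.749], [-0.021, -0.759, -0.651, 0.814], [0.0, 0.0, 0.0, 1.0]] 585.3240387271698 326.00670010271324 233.6279037135104
[[1.0, -0.0, -0.0, 0.625], [-0.0, -0.951, -0.308, 0.078], [-0.0, 0.308, -0.951, 0.374], [0.0, 0.0, 0.0, 1.0]] 368.3733486353701 318.83896905254943 239.04454534327968
[ 1.20869588  1.2100309  -1.21011917] [[-0.0, 1.0, -0.0], [-0.0, -0.0, -1.0], [-1.0, -0.0, 0.0]] 0.15
```

View pics/a.png

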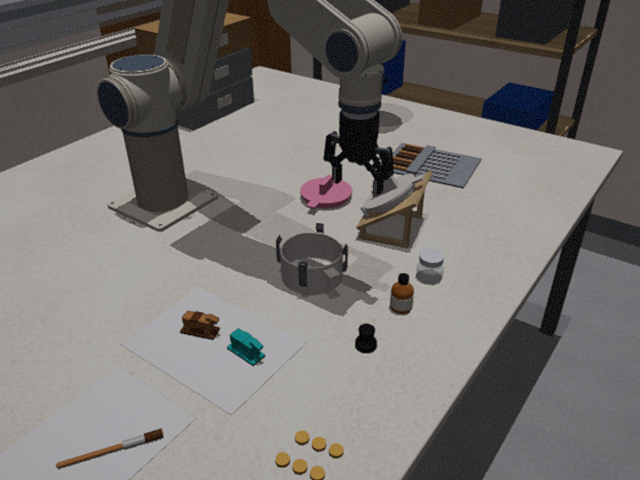

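View pics/b.png

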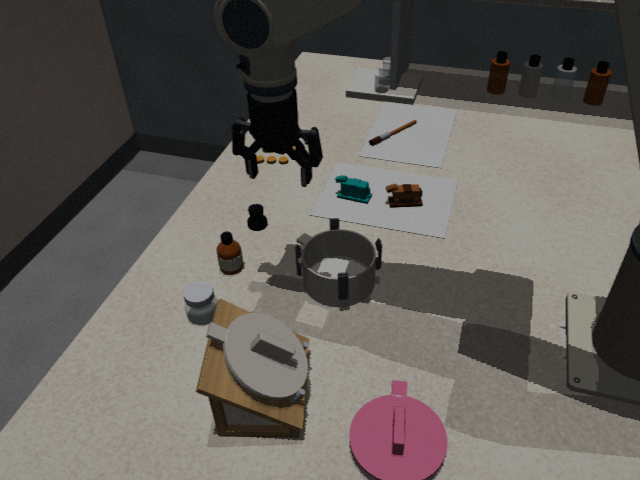

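Candidates: wooden brown horse at scene (200,324) / side (405,195), versus the turquoise look-alike (246,346) / (353,188). White lid on the rack at side (265,355), versus the pink lid (398,438). The tub is at scene (313,262), and its ledge seems to be at side (303,243).

Run:
```python
from h import *
a=load('a.png');b=load('b.png')
print('horse',ray(a,200,326,.025),ray(b,405,197,.025))
print('tub',ray(a,313,248,.074),ray(b,339,250,.074),'ledge',ray(b,303,243,.065))
print('rack lid tab',ray(b,218,333,.13),'handle',ray(b,273,346,.12))
print('pink',ray(b,398,438,.02),'bottle',ray(a,402,305,0),'jar',ray(a,430,275,0),'loupe',ray(a,366,347,0), 'turq',ray(a,246,350,0.02))
# look at horse from above: camera at offset; tool x down, jaw y = world +x
h=ray(b,405,197,.025)
manip.move_to([h[0],h[1],0.25],rot([0,0,-1],[1,0,0])); 
c=snap('wrist','h1.png'); print(proj(c,[h]),manip.get_time())
t=ray(a,313,248,.074)
manip.move_to([t[0],t[1],0.30],rot([0,0,-1],[1,0,0])); 
c=snap('wrist','t1.png'); print(proj(c,[t]),manip.get_time())
A=load('h1.png')['image'];B=load('t1.png')['image']
cv2.imwrite('pics/m1.png',cv2.cvtColor(np.hstack([A[:,120:520],B[:,120:520]]),cv2.COLOR_RGB2BGR))
```

```text
horse [ 0.46543732 -0.31761268  0.025     ] [ 0.45202982 -0.29391688  0.025     ]
tub [ 0.53241535 -0.02550749  0.074     ] [ 0.53073335 -0.03422393  0.074     ] ledge [ 0.60603006 -0.04462174  0.065     ]
rack lid tab [0.6385817 0.2525438 0.13     ] handle [0.55352069 0.2457501  0.12      ]
pink [0.35085154 0.28292233 0.02      ] bottle [ 0.74953398 -0.00289226  0.        ] jar [0.75049397 0.12532804 0.        ] loupe [ 0.75348121 -0.15403845  0.        ] turq [ 0.58125624 -0.31106529  0.02      ]
[[316.72282367 206.13842938]] 1.4833
[[317.7885571  204.98512454]] 2.6333
```

View pics/m1.png

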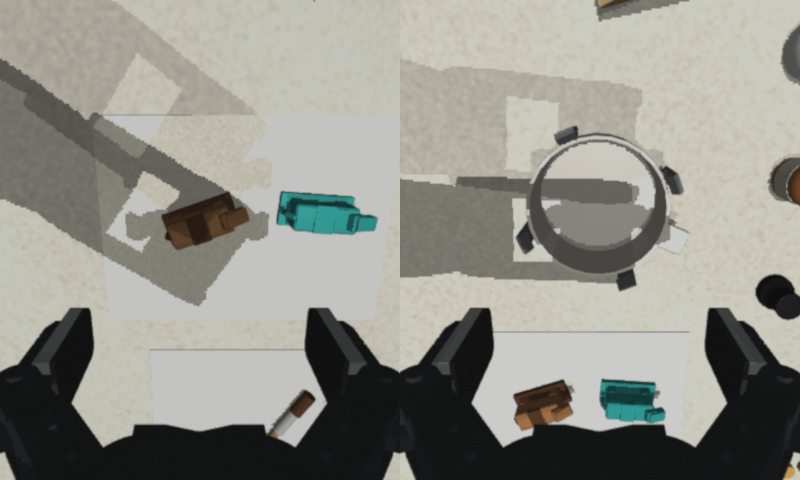

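The left crop shows the brown horse at (205,222) with its head at the right end (247,213), and the turquoise one well clear at (325,213). The right crop shows the tub's rim circle centred near (598,205), the ledge at (676,240), and clips at (566,134), (673,181), (626,281) and (525,238). Next I'll look at the lid square-on and fit models to the edges.

```bash
cat > fit.py <<'E'
from h import *
from scipy.optimize import minimize
def seg(pts,n=25): # closed polygon
    pts=np.array(pts,float);nx=np.roll(pts,-1,0);t=np.linspace(0,1,n)[:,None]
    return np.vstack([p+(q-p)*t for p,q in zip(pts,nx)])
def circ(r,z,n=240):
    t=np.linspace(0,2*np.pi,n);return np.c_[r*np.cos(t),r*np.sin(t),0*t+z]
def rect(x0,x1,y0,y1,z): return seg([[x0,y0,z],[x1,y0,z],[x1,y1,z],[x0,y1,z]])
def fit(c,model,tf,p0,lo=30,hi=90,s0=(.006,.006,.1)):
    e=cv2.Canny(cv2.GaussianBlur(c['image'],(3,3),0),lo,hi)
    D=np.minimum(cv2.distanceTransform(255-e,cv2.DIST_L2,5),6)
    def f(p):
        q=proj(c,tf(p,model)); return cv2.remap(D,q[:,:1].astype(np.float32),q[:,1:].astype(np.float32),1,borderValue=6).mean()
    best=None
    rng=np.random.default_rng(0)
    for k in range(30):
        s=np.array(p0)+(rng.normal(size=len(p0))*s0 if k else 0)
        r=minimize(f,s,method='Nelder-Mead',options=dict(initial_simplex=np.vstack([s]+[s+np.eye(len(s0))[i]*s0[i] for i in range(len(s0))]),xatol=1e-5))
        if best is None or r.fun<best.fun: best=r
    return best.x,best.fun
def planar(p,m): c,s=np.cos(p[2]),np.sin(p[2]);return np.c_[c*m[:,0]-s*m[:,1]+p[0],s*m[:,0]+c*m[:,1]+p[1],m[:,2]]
S,C=np.sin(np.radians(35)),np.cos(np.radians(35))
LR=np.array([[C,0,-S],[0,1,0],[S,0,C]]) # lid axes in rack frame
def lidtf(p,m): # p: rack x,y,yaw
    return planar(p,m@LR.T+[0,0,.085])
TUB=np.vstack([circ(.070,.074),circ(.066,.074),rect(.07,.097,-.013,.013,.065)])
HORSE=np.vstack([rect(-.037,.037,-.017,.017,.008),rect(-.03,.03,-.013,.013,.042)])
LID=np.vstack([circ(.072,.024),rect(-.03,.03,-.008,.008,.056),rect(.072,.098,-.012,.012,.024)])
def overlay(c,pts):
    im=cv2.cvtColor(c['image'],cv2.COLOR_RGB2BGR).copy()
    for u,v in proj(c,pts):
        if 0<=u<639.5 and 0<=v<479.5: im[int(v+.5)%480,int(u+.5)%640]=(0,0,255)
    return im
E
python3 - <<'E'
from fit import *
b=load('b.png')
p0,f0=fit(b,LID,lidtf,[.575,.25,0],s0=(.01,.01,.1)); print('rack/lid side',p0,f0)
# view along lid axis: camera ~0.2 in front of the lid; TCP 0.1 from lid along axis beyond handle
O=np.array([p0[0],p0[1],.085]); yw=R.from_euler('z',p0[2]).as_matrix()@LR
ok=None
for sg in(1,-1):
    rv=rot(-yw[:,2],sg*yw[:,1]); M=R.from_rotvec(rv).as_matrix()
    P=O+.19*yw[:,2]+M[:,2]*.03
    q=manip.solve_ik(P,rv); q2=manip.solve_ik(O+.045*yw[:,2],rv); print(sg,P,q,q2)
    if q is not None and q2 is not None and ok is None: ok=(P,rv)
manip.move_to(*ok); c=snap('wrist','l1.png')
p1,f1=fit(c,LID,lidtf,p0,s0=(.005,.005,.05)); print('lid wrist',p1,f1)
t=load('t1.png'); pt,ft=fit(t,TUB,planar,[.5315,-.03,-.4],s0=(.006,.006,.2)); print('tub',pt,ft)
h=load('h1.png'); ph,fh=fit(h,HORSE,planar,[.453,-.296,.3],s0=(.006,.006,.15)); print('horse',ph,fh,manip.get_time())
L=overlay(c,lidtf(p1,LID))[60:460,100:500];T=overlay(t,planar(pt,TUB))[80:320,200:440];H=overlay(h,planar(ph,HORSE))[150:300,220:420]
cv2.imwrite('pics/m2.png',np.hstack([cv2.resize(L,(400,400)),np.vstack([cv2.resize(T,(300,300)),cv2.resize(H,(300,225))])[:400]]) if 0 else np.hstack([cv2.copyMakeBorder(L,0,125,0,0,0),np.vstack([cv2.resize(T,(300,300)),cv2.resize(H,(300,225))])]))
np.savez('est.npz',lid=p1,tub=pt,horse=ph)
E
```

```text
rack/lid side [0.57665895 0.25270117 0.25691376] 1.1086704730987549
1 [0.49502426 0.23125413 0.25784618] [ 0.48008715  0.14709141  2.15990875 -0.50173989  0.26711481 -0.90032175] [0.45106901 0.49577378 2.1143855  4.14801157 0.13135347 0.72799475]
-1 [0.44748828 0.2187655  0.2234316 ] None [ 0.45106901  0.49577378  2.1143855   4.14801157  0.13135347 -2.4135979 ]
lid wrist [0.57839159 0.24970527 0.24301786] 1.620619773864746
tub [ 0.53203853 -0.03030992 -0.38647187] 0.9426898956298828
horse [ 0.45522028 -0.31079831  0.33549485] 1.1819602251052856 3.7083
```

View pics/m2.png

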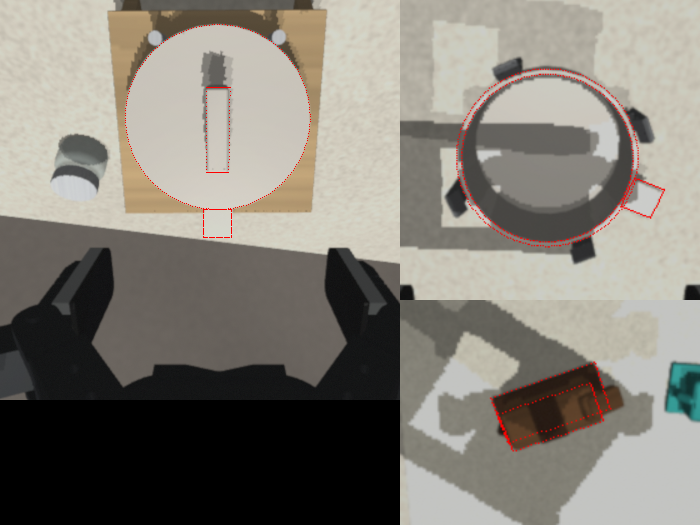

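The lid, tub and horse model outlines all lie on their image edges. Now I'll grasp the horse and place it, and check the IK for a reduced-tilt lid grasp, because the full 35° tilt is near-singular.

Run:
```python
from fit import *
e=np.load('est.npz');h,t=e['horse'],e['tub']
ws=[]
for s in(1,-1):
    y=s*np.array([-np.sin(h[2]),np.cos(h[2]),0]); rv=rot([0,0,-1],y)
    q=manip.solve_ik([h[0],h[1],.15],rv)
    if q is not None: ws.append((abs(q[5]),rv))
rv=min(ws,key=lambda w:w[0])[1]
manip.move_to([h[0],h[1],.18],rv)
manip.command_gripper(.07,30)
manip.servo_line([h[0],h[1],.036],rate=.12)
manip.command_gripper(.0,30); print('w',manip.get_width())
f0=manip.get_contact_force()
manip.servo_line([h[0],h[1],.22],rate=.2); print('w',manip.get_width(),f0,manip.get_contact_force())
manip.move_to([t[0],t[1],.22],rv)
manip.servo_line([t[0],t[1],.10],rate=.2)
manip.servo_line([t[0],t[1],.0425],rate=.06); print('F',manip.get_contact_force(),manip.get_width(),manip.get_position())
snap('side','hs.png')
manip.command_gripper(.05)
manip.servo_line([t[0],t[1],.24],rate=.2)
c=snap('wrist','h2.png')
manip.move_to([t[0],t[1],.28],rot([0,0,-1],[1,0,0])); c=snap('wrist','t2.png'); s=snap('side','s2.png')
p,f=fit(c,TUB,planar,t,s0=(.004,.004,.05)); print('tub',p,f,manip.get_time())
np.savez('est.npz',lid=e['lid'],tub=p,horse=h,tub0=t)
cv2.imwrite('pics/m3.png',np.hstack([overlay(c,planar(p,TUB))[40:400,120:520],cv2.resize(cv2.cvtColor(s['image'],cv2.COLOR_RGB2BGR)[200:320,260:410],(400,360),interpolation=1)]))
L=e['lid'];O=np.array([L[0],L[1],.085]);ax=R.from_euler('z',L[2]).as_matrix()@LR
for d in(12,16,20,24):
  for s in(1,-1):
    A=ax@R.from_euler('y',d,degrees=True).as_matrix(); rv=rot(-A[:,2],s*A[:,1])
    G=O+.048*ax[:,2]+.003*A[:,2]
    print(d,s,[None if (q:=manip.solve_ik(G+o,rv)) is None else np.round(q,2).tolist() for o in(np.zeros(3),.06*A[:,2],np.array([0,0,.15]))])
```

```text
w 0.025470803970164112
w 0.02542994398532893 [-0.26787834  0.43081099  5.73727813] [-0.30645632 -0.71113682 -2.32590451]
F [ 0.84087035  0.29726809 -1.29995496] 0.025596397721515368 [ 0.53232458 -0.03035765  0.04276501]
tub [ 0.53198384 -0.03015411 -0.38857918] 0.9291179776191711 14.6833
12 1 [[0.43, 0.47, 2.0, -0.27, 0.28, -1.14], [0.44, 0.35, 2.03, -0.21, 0.38, -1.2], [0.43, 0.23, 1.91, -0.13, 0.61, -1.3]]
12 -1 [[0.43, 0.47, 2.0, -0.27, 0.28, 2.0], [0.44, 0.35, 2.03, -0.21, 0.38, 1.94], [0.43, 0.23, 1.91, -0.13, 0.61, 1.85]]
16 1 [[0.42, 0.48, 1.96, -0.16, 0.38, -1.25], [0.43, 0.36, 1.98, -0.13, 0.48, -1.28], [0.42, 0.25, 1.87, -0.09, 0.7, -1.33]]
16 -1 [[0.42, 0.48, 1.96, -0.16, 0.38, 1.89], [0.43, 0.36, 1.98, -0.13, 0.48, 1.86], [0.42, 0.25, 1.87, -0.09, 0.7, 1.81]]
20 1 [[0.42, 0.49, 1.92, -0.1, 0.48, -1.32], [0.42, 0.38, 1.93, -0.08, 0.58, -1.33], [0.42, 0.27, 1.82, -0.06, 0.79, -1.36]]
20 -1 [[0.42, 0.49, 1.92, -0.1, 0.48, 1.82], [0.42, 0.38, 1.93, -0.08, 0.58, 1.81], [0.42, 0.27, 1.82, -0.06, 0.79, 1.78]]
24 1 [[0.41, 0.5, 1.88, -0.06, 0.57, -1.36], [0.41, 0.4, 1.87, -0.05, 0.68, -1.36], [0.41, 0.29, 1.78, -0.04, 0.88, -1.38]]
24 -1 [[0.41, 0.5, 1.88, -0.06, 0.57, 1.78], [0.41, 0.4, 1.87, -0.05, 0.68, 1.78], [0.41, 0.29, 1.78, -0.04, 0.88, 1.76]]
```

View pics/m3.png

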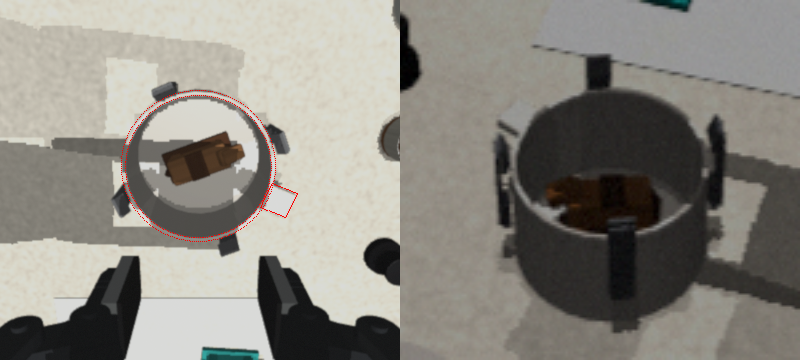

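The horse stands upright near the centre of the tub, and the tub has not moved. Now the lid: grasp it with the tool 16° off the lid's axis, lift straight up away from the pins, and hover level over the tub.

```bash
cat >> fit.py <<'E'
D=R.from_euler('y',16,degrees=True).as_matrix()
def tool(ax,O):
    A=ax@D; return O+.048*ax[:,2]+.003*A[:,2], rot(-A[:,2],A[:,1]), A[:,2]
def tubax(yaw): return R.from_euler('z',yaw).as_matrix()
E
python3 - <<'E'
from fit import *
e=np.load('est.npz');L,t=e['lid'],e['tub']
ax=R.from_euler('z',L[2]).as_matrix()@LR;O=np.array([L[0],L[1],.085])
G,rv,a=tool(ax,O)
manip.move_to(G+.09*a,rv)
manip.command_gripper(.05,60)
manip.servo_line(G,rate=.1); print('F',manip.get_contact_force(),manip.get_position()-G)
manip.command_gripper(0,60); print('w',manip.get_width(),manip.get_contact_force())
manip.servo_line(G+[0,0,.13],rate=.12); print('w',manip.get_width(),manip.get_contact_force())
P,rv2,a2=tool(tubax(t[2]),np.array([t[0],t[1],.15])); print(manip.solve_ik(P,rv2))
manip.move_to(P,rv2)
s=snap('side','s3.png');c=snap('scene','c3.png');print(manip.get_time(),manip.get_width())
tf=lambda p,m: planar(p,m+[0,0,.15])
p,f=fit(s,LID[:320],tf,t,s0=(.005,.005,.05));print('side',p-t,f)
p2,f2=fit(c,LID[:320],tf,t,s0=(.005,.005,.05));print('scene',p2-t,f2)
print([manip.solve_ik(tool(tubax(t[2]),np.array([t[0],t[1],z]))[0],rv2) is not None for z in(.1,.05)])
cv2.imwrite('pics/m4.png',np.hstack([cv2.resize(overlay(s,tf(t,LID))[130:330,230:430],(400,400)),cv2.resize(overlay(c,tf(t,LID))[130:330,210:410],(400,400))]))
E
```

```text
F [-0.47596956 -0.29909179  0.43788314] [1.62132706e-04 9.99104346e-05 4.56768062e-04]
w 0.014892512685841958 [-2.20249003 -0.36157773  6.40172547]
w 0.015071905880882025 [ 0.3188125  -0.71765981 -2.23784744]
[-0.11798723  0.47349624  1.71630548  0.07846928  1.22236622 -1.33704965]
19.8833 0.014974156620668205
side [-0.00216524  0.00426426  0.78122466] 1.0607932806015015
scene [ 2.82409342e-04 -4.07070545e-05  3.52462778e-04] 1.1101348400115967
[True, True]
```

View pics/m4.png

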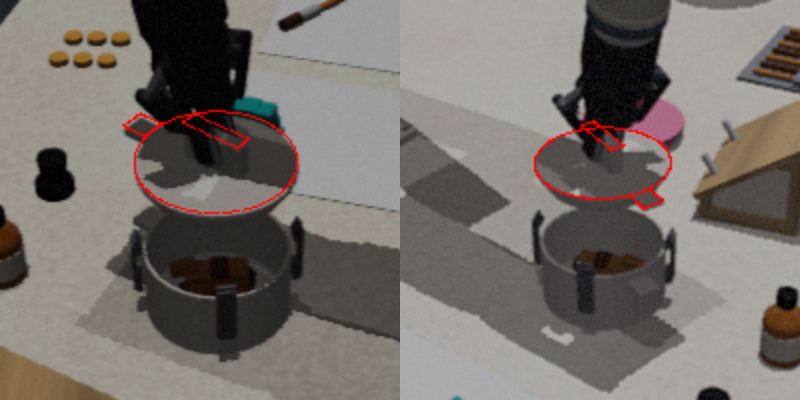

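In both views the held lid matches the predicted level pose, with the tab at (140,125) on the left and (648,197) on the right, on the ledge side. Now I'll lower it and press under force watch.

Run:
```python
from fit import *
e=np.load('est.npz');t=e['tub']
O=lambda z: tool(tubax(t[2]),np.array([t[0],t[1],z]))[0]
F0=np.array(manip.get_contact_force())
manip.servo_line(O(.085),rate=.1)
s=snap('side','s4.png')
for z in np.r_[np.arange(.081,.0535,-.002)]:
    manip.servo_line(O(z),rate=.03)
    F=np.array(manip.get_contact_force())-F0; p=manip.get_position()
    print(round(z*1e3,1),'act',round((p[2]-O(z)[2]+z)*1e3,1),np.round(F,1),np.round(manip.get_torque(),2))
    if F[2]>45 or np.hypot(*F[:2])>20: print('stop');break
s=snap('side','s5.png');c=snap('scene','c5.png');print(manip.get_time(),manip.get_width())
tf=lambda p,m: planar(p,m+[0,0,.056])
cv2.imwrite('pics/m5.png',np.hstack([cv2.resize(cv2.cvtColor(s['image'],cv2.COLOR_RGB2BGR)[190:320,270:400],(400,400)),cv2.resize(cv2.cvtColor(c['image'],cv2.COLOR_RGB2BGR)[190:320,250:380],(400,400))]))
```

```text
81.0 act 81.1 [-0.2  0.3  0.6] [-0.09 -0.2  -0.04]
79.0 act 78.9 [-0.2  0.   0.8] [-0.07 -0.15 -0.02]
77.0 act 76.9 [-0.9 -0.5 -0.9] [-0.15 -0.16  0.01]
75.0 act 74.9 [-0.9 -0.5 -0.1] [-0.07 -0.19  0.01]
73.0 act 72.9 [ 0.5 -0.1  0.5] [-0.11 -0.19 -0.03]
71.0 act 71.0 [ 0.5 -1.3  0.4] [-0.28 -0.34  0.02]
69.0 act 69.1 [ 2.3 -1.1  2.7] [-0.29 -0.39 -0.  ]
67.0 act 67.5 [ 1.7 -1.9  6.8] [-0.12 -0.18  0.01]
65.0 act 65.7 [ 2.2 -3.6  7.1] [-0.49 -0.04  0.08]
63.0 act 63.6 [ 1.3 -3.4  8. ] [-0.67 -0.09  0.13]
61.0 act 61.5 [ 2.3 -4.6  7.8] [-0.56 -0.19  0.18]
59.0 act 59.1 [ 2.7 -3.8  4.3] [-0.65 -0.51  0.1 ]
57.0 act 57.1 [ 2.4 -4.7  5.2] [-0.68 -0.4   0.15]
55.0 act 55.9 [ 1.6 -3.2 12.6] [-0.73  0.23  0.23]
24.3667 0.015197759137736286
```

View pics/m5.png

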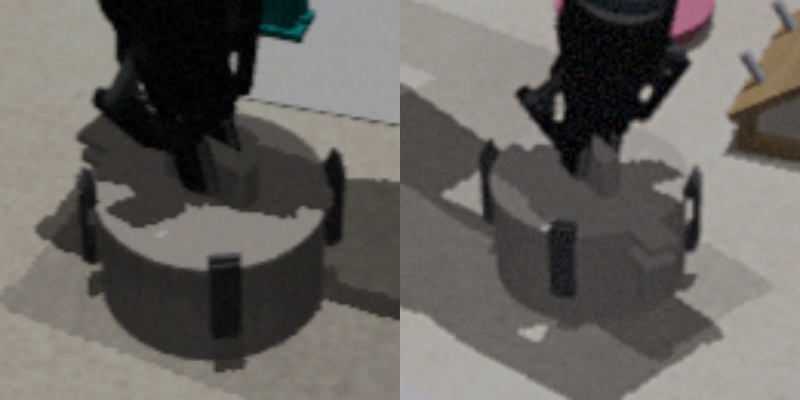

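The force rose to 8 N, dropped as the clips snapped, then rose again at 56 mm; the pictures show the lid inside the clips, tab over ledge. I'll seat it a little harder, release, and check.

Run:
```python
from fit import *
e=np.load('est.npz');t=e['tub']
P,rv,a=tool(tubax(t[2]),np.array([t[0],t[1],0.]))
for z in(.053,.051):
    manip.servo_line(P+[0,0,z],rate=.03); p=manip.get_position()
    F=manip.get_contact_force();print(round((p[2]-P[2])*1e3,1),np.round(F,1))
    if F[2]>30: break
manip.command_gripper(.04); print('w',manip.get_width())
manip.servo_line(np.array(manip.get_position())+.10*a,rate=.12)
manip.move_to([t[0],t[1],.30],rot([0,0,-1],[1,0,0])); manip.hold(.3)
w=snap('wrist','w6.png');s=snap('side','s6.png');c=snap('scene','c6.png')
tf=lambda p,m: planar(p,m+[0,0,p[3]])
for n,q in(('wrist',w),('side',s),('scene',c)):
    p,f=fit(q,LID,tf,[*t,.056],s0=(.003,.003,.03,.002)); print(n,np.round(p-[*t,.056],4),round(f,2))
A=overlay(w,planar(t,LID+[0,0,.056]))[80:380,170:470]
print(manip.get_time())
up=lambda im:cv2.resize(cv2.cvtColor(im,cv2.COLOR_RGB2BGR),(400,300))
cv2.imwrite('pics/m6.png',np.vstack([np.hstack([cv2.resize(A,(400,300)),up(w['image'][80:380,120:520])]),np.hstack([up(s['image'][200:320,260:420]),up(c['image'][200:320,240:400])])]))
```

```text
55.9 [-1.8 -4.6 28.6]
55.7 [-5.8 -5.6 44.2]
w 0.039704736869121904
wrist [ 0.0001 -0.0009  0.0067 -0.0019] 2.28
side [ 0.0004 -0.0072  0.2079 -0.0102] 1.09
scene [-0.0071  0.0079  0.0137 -0.008 ] 0.51
27.8167
```

View pics/m6.png

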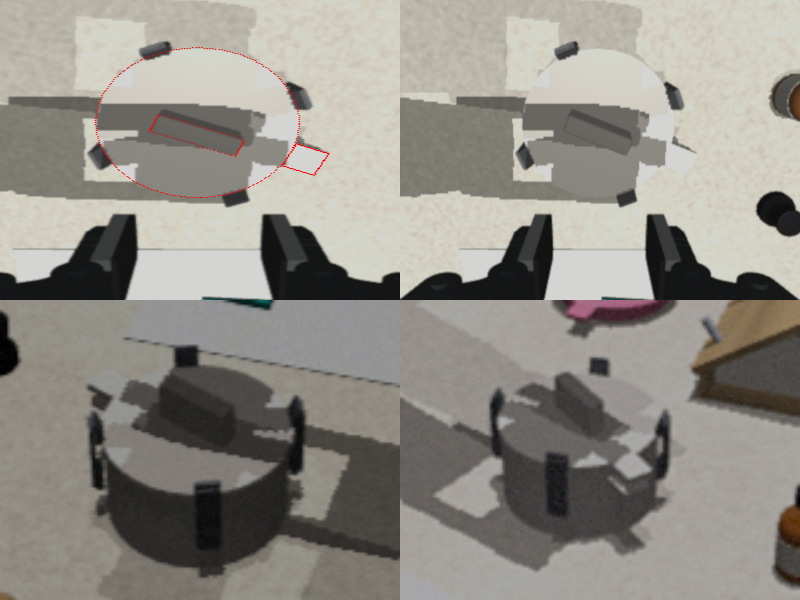

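The lid is level and flush on the rim, all four clips stand over its flange edge, and the tab lies over the ledge. The predicted home outline matches. Handing in.

```bash
python3 -c "
from rig import manip
print(manip.get_position(),manip.get_contact_force(),manip.get_time());manip.sign_off()"
```

```text
[ 0.5319891  -0.03018395  0.29985245] [-0.53559588  0.42875236  0.23401438] 27.8167
the job is handed in; nothing more can be done
```

I put the wooden horse in the tub, moved the lid from the rack onto it and pressed it home, then handed the job in at 27.8 s of the 50 s allowed.

- **Horse:** it stood upright near the middle of the tub when I checked it before fitting the lid. The tub had not shifted.
- **Lid:** I gripped it by its handle with the tool 16° off the lid's axis, because the full 35° tilt was close to a joint limit. The pressing force reached about 8 N and dropped as the clips snapped. The lid then stopped firmly at 55.7 to 55.9 mm under up to 44 N.
- **Final check:** the last overhead picture matched the expected home pose to about 1 mm and 0.007 rad, with the tab over the ledge and all four clips over the flange.
- **Bystanders:** the gripper never went near the bottle, loupe or jar, and they looked unmoved in the pictures. I did not measure their positions again.

**Checks that disagreed:** the automatic lid fits on the last side and scene pictures gave offsets of 7 to 11 mm. The side fit was also 0.2 rad off in yaw. I put these down to matching the wrong edges (the tub rim, clips and shadows on that low-contrast white surface). By eye, both pictures showed the lid seated level.

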